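# Index the spraying turntable and reset the air valve

### The arm

A 6-joint arm with a two-finger parallel gripper is mounted at the origin on the work surface. World frame = base frame: x ahead of the robot, y to its left, z up, the work surface at z = 0. Lengths are in m, angles in rad, forces in N, time in s.
With the tool pointing down it reaches from about 0.25 to 0.725 m from the base axis. Payload 4 kg.
Tool frame: the origin (TCP) lies at the very end of the fingers, on their centre line; the grasp point (between the pads) lies 19 mm behind it; z points along the fingers, x is the direction in which the jaws open and shut, and the axes are right-handed (so a half turn about z gives the same grasp; the last joint's range is limited). The gripper opens to 85 mm and grips with 20 to 120 N. Pads are 22 mm wide; open, the fingers measure 114 mm over their backs; the gripper's body (76 mm by 85 mm) begins 54 mm behind the grasp point. The pads swing forward as they close: fully open they stand 13 mm farther back than shut.
Start: joints at [0, 0.241, 0.005, 1.335, 0, 1.571], TCP at [0.5, -0, 0.231] pointing down, gripper open.
Joint ranges: [-2.72, 2.72], [-1.05, 1.87], [-1.09, 1.28], [-1.99, 2.15], [-1.42, 1.44], [-3.14, 3.14]. Speed limits (rad/s): [2.79, 2.79, 3.14, 3.14, 3.14, 3.14].

### API

Orientations are given as a unit quaternion [x, y, z, w].
In Python, from workcell import env, effector, eyes, job gives the robot as it stands. Calls block until the motion is done:
- env.move_pose(position, orientation): joint-space move of the TCP to a pose.
- env.movel(position, frame=None, rate=0.15, f_stop=None): straight line of the TCP; frame=None keeps the orientation; rate is the mean speed in m/s. With f_stop (N) it stops when the force on the tool has changed by that much, and returns True; else False.
- env.movej(angles): joint-space move.
- effector.gripper_to(opening, grasp_force=None): opening from 0.0 (shut) to 1.0 (fully open); grasp_force is the grip in N (None keeps the last); returns when the fingers have stopped.
- env.pause(seconds).
- env.ik(position, orientation): joint angles nearest the present ones, or None.
- eyes.grab_frame(name): name is "scene" or "side" or "wrist"; returns (picture, depth): 480x640x3 uint8, red, green, blue; 480x640 float32, m along the optical axis (not along the pixel's ray), 0 where there is no reading.
- eyes.calibration(name): a dict with "K" (3x3 intrinsics, pixels), "T" (4x4, takes a point from camera to world coordinates); the wrist camera has in their place "mount" (4x4, takes a point from camera to tool coordinates, whose origin is the TCP and whose axes are the tool frame's). Camera axes: x right, y up, looking along -z (the intrinsics and any distortion apply to the point x, -y, -z); pixel columns grow to the right and rows downward; lengths in m; the calibration is good to about 2 mm. A picture is of the moment at which its call begins: read the wrist's pose just before it. calibration takes no time and is no camera call.
A pose or a line that the arm cannot do raises env.Unreachable and nothing moves.
- job.hand_in(): hands the job in, once; it reports no verdict.
Readings, each from a call of its own:
- env.get_clock(): time.
- env.get_q(): joint angles.
- env.get_qvel(): joint speeds.
- env.get_tau(): joint torques, N m.
- env.get_tcp_pos(): TCP position.
- env.get_tool_rot(): TCP orientation.
- env.get_ft_force(): force on the tool from outside, world axes, zero at the start.
- env.get_torque(): the same for the moment, N m.
- env.get_gripper_width(): opening from 0.0 (shut) to 1.0 (fully open).
Only numpy, scipy, OpenCV 4.12 (cv2) and the standard library are available. Lean on these libraries where they do the work, as an engineer would, in place of code of your own. Each camera call takes 0.05 s, during which the arm holds its last target. There are 200 camera calls.

### The job

Get the next face of the six-sided flowerpot ready for spraying: turn the turntable (it has an upright knob for this) one click (60 degrees) anticlockwise seen from above, and let go so that it rests in that click. Then wind the air valve's handwheel clockwise until it is closed against its stop, and back it off (anticlockwise) exactly two full turns. Finish while still gripping the crank handle, with the wheel at rest, and leave everything else on the table where it stands.

Things in the scene. Friction and masses are not known exactly. Their poses are not given: they have to be found in the camera images.
- turntable: Fixed dark steel base of the spraying turntable, on the left or right side; origin on the table under the turning axis, z up. Its own +x points away from the robot within 20 deg: there a grey index housing (70 x 70 mm, 66 mm high, 128 to 198 mm from the axis) carries a post with an airbrush, 90 to 225 mm from the axis, up to 130 mm high.
- turntable_axis (a point): Point on the vertical turning axis at the platter's upper face, 48 mm above the table. The platter is an aluminium disc of 240 mm diameter with an upside-down six-sided terracotta pot fixed at its centre (100 mm across at the foot, 68 mm at the top, which is 122 mm above the table) and the knob.
- knob (a point): Middle of the turntable's upright knob, 75 mm above the table: a fixed (not spinning) black round pin, 18 mm diameter, on the platter 102 mm from the turning axis, on the side near the robot; it stands from 48 to 100 mm above the table.
- platter (a joint): Platter angle, rad, growing anticlockwise from above. Starts in the click at 0 (within 0.03). Clicks lie every 60 deg (-1.047, 0, 1.047, 2.094 ...); the indexer draws it to the nearer one from anywhere between. From one click to the next takes at most about 5 N at the knob, resisting in the first half and pulling along in the second.
- valve: Fixed air valve on the other side of the table: steel plate 100 x 160 mm, copper pipe and brass body; origin on the table under the wheel's vertical axis, z up.
- valve_axis (a point): Point on the handwheel's vertical axis at the wheel's underside, 86 mm above the table. The wheel is a dark steel ring of 102 mm outer diameter with three spokes, its rim 86 to 98 mm above the table; it does not rise as it turns.
- wheel (a joint): Handwheel angle, rad: 0 is closed, a hard stop; it grows as the valve opens, anticlockwise from above (one turn 6.283, two turns 12.566), up to 18.85. It starts 1.5 to 5 rad open and stays where it is left. Turning takes about 0.12 N m, or 3 N at the crank handle.
- crank: Handwheel's crank handle: black upright round grip, 18 mm diameter, 50 mm tall, spinning freely on its own axis 45 mm from the wheel's axis, so that it can be gripped once and carried round in circles without turning the gripper. Origin at its lower end, 101 mm above the table. With the wheel at 0 it lies along the valve body's own +x from the wheel's axis.
- crank_mid (a point): Middle of the crank handle, on its axis, 127 mm above the table.
- basket: Bystander: black plastic basket of pencils, 190 x 260 x 110 mm, origin under its centre.
- tape: Bystander: roll of paper tape lying flat, 96 mm diameter, 24 mm high, origin under its centre, between turntable and valve.
- jar: Bystander: small glass jar, 52 mm diameter, 65 mm high, origin under its centre, between turntable and valve.
- brush: Bystander: paint brush lying on the table at the far side.
- pastels: Bystander: closed cardboard box of pastels, 110 x 160 x 22 mm, origin under its centre, at the side.
Not all that is in view belongs to the job. What is shaped like the valve but red is not meant.

How it is judged:
By the outcome, as a careful person would: the job done as asked, in the order asked, and still so for the second after the job is handed in, while the arm keeps its last pose, push and grip.
It also fails if it takes over 69 s, if anything falls off the work surface, if the arm or the gripper's body presses on something with over 40 N, if the wrist force passes 120 N, or if a joint passes its speed limit or range.

## Working session

There is one attempt and no reset: what is moved stays moved. The work goes in short steps, each a Python script; the robot and the scene stay as the last script left them, time stands still between calls to the robot, and variables do not carry over. Pictures are saved under pics/ and viewed, about 8 in all and at most 12, crops included, and the job is handed in when it is done.

```bash
ls; mkdir -p pics
python3 - <<'E'
from workcell import env, effector, eyes, job
import cv2, numpy as np
np.set_printoptions(precision=4,suppress=True)
for n in("scene","side"):
    p,d=eyes.grab_frame(n); np.savez(f"{n}.npz",p=p,d=d)
    cv2.imwrite(f"pics/{n}.png",p[:,:,::-1]); print(n,eyes.calibration(n))
print(eyes.calibration("wrist"),env.get_tool_rot(),env.get_clock())
E
```

```text
pics
scene {'K': array([[577.1968,   0.    , 322.2047],
       [  0.    , 577.1968, 238.9244],
       [  0.    ,   0.    ,   1.    ]]), 'T': array([[-0.8703, -0.3482,  0.3482,  1.0634],
       [ 0.4923, -0.6003,  0.6302,  1.0572],
       [-0.0104,  0.72  ,  0.6939,  1.2126],
       [ 0.    ,  0.    ,  0.    ,  1.    ]])}
side {'K': array([[522.8615,   0.    , 323.9902],
       [  0.    , 522.8615, 237.5883],
       [  0.    ,   0.    ,   1.    ]]), 'T': array([[-0.8818,  0.288 , -0.3735, -0.1437],
       [-0.4715, -0.5572,  0.6835,  1.2315],
       [-0.0112,  0.7788,  0.6271,  1.2217],
       [ 0.    ,  0.    ,  0.    ,  1.    ]])}
{'K': array([[381.5505,   0.    , 319.6239],
       [  0.    , 381.5505, 244.6355],
       [  0.    ,   0.    ,   1.    ]]), 'mount': array([[ 1.    ,  0.0006,  0.0001, -0.0006],
       [ 0.0006, -0.9593, -0.2825, -0.0723],
       [-0.0001,  0.2825, -0.9593, -0.1413],
       [ 0.    ,  0.    ,  0.    ,  1.    ]])} [ 1.     0.    -0.001 -0.   ] 0.1
```

View pics/scene.png

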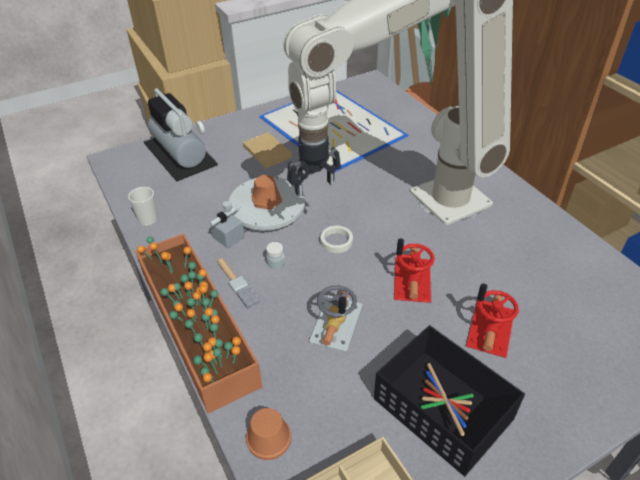

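View pics/side.png

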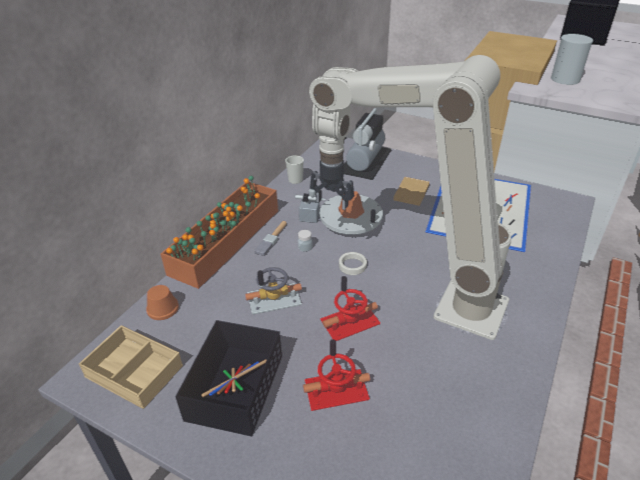

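The scene view shows the turntable at about (265,200), with the tape at (337,239) and jar at (275,255). The grey valve is at (337,305) with its crank at (343,305). In the side view the knob is at about (373,215) and the valve's crank at (260,277). Next I measure from depth.

```bash
cat > h.py <<'E'
import numpy as np, cv2
from scipy.optimize import least_squares
np.set_printoptions(precision=4,suppress=True)
def cloud(p,d,K,T):
    v,u=np.nonzero(d>0); z=d[v,u]
    c=np.c_[(u-K[0,2])/K[0,0]*z,-(v-K[1,2])/K[1,1]*z,-z]
    return c@T[:3,:3].T+T[:3,3], p[v,u].astype(int), u, v
def circ(xy,r=None):
    f=lambda a:np.hypot(*(xy-a[:2]).T)-(a[2] if r is None else r)
    a0=np.r_[(xy.min(0)+xy.max(0))/2,0.1]
    s=least_squares(f,a0 if r is None else a0[:2],loss='soft_l1',f_scale=.003); return s.x
E
python3 - <<'E'
from workcell import eyes
from h import *
for n in("scene","side"):
    f=np.load(n+".npz"); c=eyes.calibration(n); P,C,u,v=cloud(f['p'],f['d'],c['K'],c['T'])
    def roi(a,b,c_,d): return (u>=a)&(u<b)&(v>=c_)&(v<d)
    R=dict(scene=[(215,315,165,245),(305,370,275,355)],side=[(305,395,180,245),(240,310,258,320)])[n]
    tt,vv=[roi(*r) for r in R]
    dark=C.max(1)<60
    table=P[roi(300,330,250,275) if n=='scene' else roi(330,345,255,280)]; print(n,'table z',np.median(table[:,2]))
    pl=P[tt&(abs(P[:,2]-.048)<.006)&(C.min(1)>110)]
    hull=cv2.convexHull(pl[:,:2].astype(np.float32))[:,0]; print('platter',len(pl),circ(hull),circ(hull,.12))
    k=tt&dark&(P[:,2]>.053)&(P[:,2]<.106); 
    print('dark near platter'); print(P[k].shape, np.median(P[k],0))
    for lo in(.092,):
        w=P[vv&(abs(P[:,2]-.096)<.006)&(C.max(1)<140)&(np.ptp(C,axis=1)<25)]
        h=cv2.convexHull(w[:,:2].astype(np.float32))[:,0]; print('wheel',len(w),circ(h),circ(h,.051),w.min(0),w.max(0))
    k=vv&dark&(P[:,2]>.106)&(P[:,2]<.16); q=P[k]; print('crank',len(q),q.mean(0),q.min(0),q.max(0))
    top=q[q[:,2]>.147]; print(' top',len(top),top.mean(0))
    i=f['p'][:,:,::-1]; a=[cv2.resize(i[r[2]:r[3],r[0]:r[1]],(390,300),interpolation=cv2.INTER_CUBIC) for r in R]
    cv2.imwrite(f'pics/c_{n}.png',np.hstack(a))
E
python3 -c "
import cv2,numpy as np
cv2.imwrite('pics/c.png',np.vstack([cv2.imread(f'pics/c_{n}.png') for n in('scene','side')]))"
```

```text
scene table z 0.0019292957791394727
platter 1846 [ 0.558  -0.2358  0.1291] [ 0.546  -0.2379]
dark near platter
(41, 3) [ 0.7111 -0.1787  0.0999]
wheel 488 [0.5804 0.2539 0.0502] [0.58   0.2539] [0.5299 0.2033 0.0901] [0.6303 0.3055 0.102 ]
crank 91 [0.5951 0.3008 0.1356] [0.5865 0.2912 0.1072] [0.6011 0.3096 0.1584]
 top 28 [0.5936 0.2991 0.1524]
side table z 0.0008553408766618364
platter 814 [ 0.5592 -0.204   0.1446] [ 0.5453 -0.2318]
dark near platter
(24, 3) [ 0.44   -0.2083  0.0772]
wheel 302 [0.5805 0.2574 0.051 ] [0.5805 0.2574] [0.53   0.2074 0.0901] [0.6279 0.3105 0.1019]
crank 30 [0.586  0.3029 0.1272] [0.581  0.2953 0.1064] [0.5905 0.3101 0.1528]
 top 2 [0.5839 0.3081 0.1513]
```

View pics/c.png

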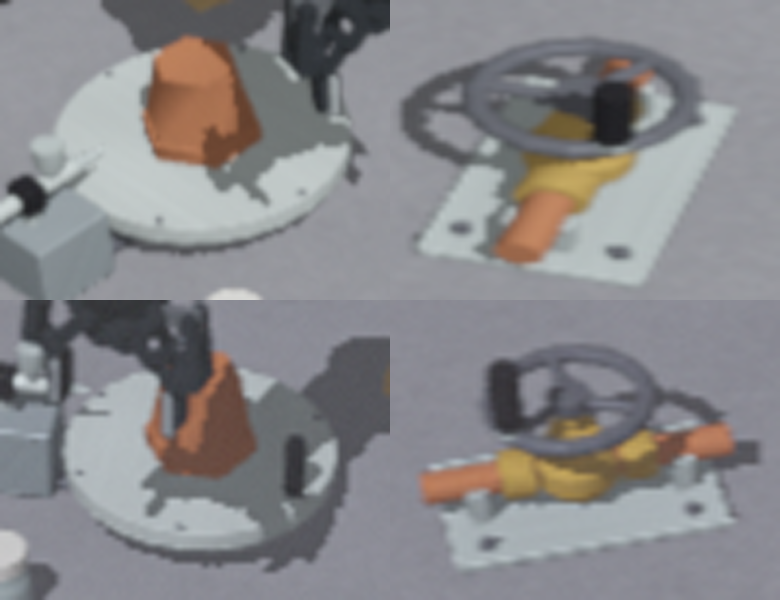

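The crops show the knob at the lower right of the platter in the side view, and the black crank on the far-left side of the grey wheel. The platter's shadow and the arm in front of it bias those fits, so I'll look from the wrist.

```bash
cat >> h.py <<'E'
from scipy.spatial.transform import Rotation as Ro
def down(yaw):
    c,s=np.cos(yaw),np.sin(yaw)
    return Ro.from_matrix(np.array([[c,s,0],[s,-c,0],[0,0,-1.]])).as_quat()
def wristT(env,eyes):
    T=np.eye(4);T[:3,:3]=Ro.from_quat(env.get_tool_rot()).as_matrix();T[:3,3]=env.get_tcp_pos()
    return T@eyes.calibration("wrist")["mount"]
def onplane(uv,K,T,z):
    uv=np.atleast_2d(uv).astype(float); d=np.c_[(uv[:,0]-K[0,2])/K[0,0],-(uv[:,1]-K[1,2])/K[1,1],-np.ones(len(uv))]@T[:3,:3].T
    return T[:3,3]+d*((z-T[2,3])/d[:,2])[:,None]
E
python3 - <<'E'
from workcell import env, effector, eyes
from h import *
for y in (np.pi/2,-np.pi/2): print(env.ik([.43,-.22,.28],down(y)))
env.move_pose([.43,-.22,.28],down(np.pi/2))
T=wristT(env,eyes); p,d=eyes.grab_frame("wrist"); np.savez("w1.npz",p=p,d=d,T=T)
cv2.imwrite("pics/w1.png",p[:,:,::-1]); print(env.get_clock(),env.get_q(),T)
K=eyes.calibration("wrist")["K"]; P,C,u,v=cloud(p,d,K,T)
pl=(abs(P[:,2]-.048)<.005)&(np.hypot(P[:,0]-.546,P[:,1]+.236)<.14)&(C.max(1)>60)
h=cv2.convexHull(P[pl][:,:2].astype(np.float32))[:,0]; print('platter',circ(h),circ(h,.12))
k=(P[:,2]>.06)&(P[:,2]<.106)&(C.max(1)<70)&(np.hypot(P[:,0]-.444,P[:,1]+.217)<.05)
q=P[k]; print('knob',len(q),q.mean(0),q.min(0),q.max(0),u[k].min(),u[k].max(),v[k].min(),v[k].max()); t=q[q[:,2]>.096]; print(len(t),t.mean(0),t.min(0),t.max(0))
pot=(P[:,2]>.118)&(P[:,2]<.128)&(np.hypot(P[:,0]-.546,P[:,1]+.236)<.07); print('pottop',P[pot].mean(0),P[pot].min(0),P[pot].max(0))
E
```

```text
[-0.4729  0.1909  0.0677  1.4476  0.     -0.4729]
[-0.4729  0.1909  0.0677  1.4476  0.      2.6687]
1.925 [-0.4723  0.191   0.0676  1.4476  0.0001 -0.4726] [[ 0.0006 -0.959  -0.2835  0.3573]
 [ 1.      0.001  -0.0013 -0.2196]
 [ 0.0015 -0.2835  0.959   0.4212]
 [ 0.      0.      0.      1.    ]]
platter [ 0.5421 -0.2398  0.1199] [ 0.5421 -0.2398]
knob 421 [ 0.4389 -0.2182  0.0916] [ 0.4329 -0.2265  0.0603] [ 0.4497 -0.2101  0.1005] 312 330 214 241
270 [ 0.4412 -0.2181  0.0984] [ 0.4334 -0.2259  0.0965] [ 0.4497 -0.2101  0.1005]
pottop [ 0.5401 -0.2401  0.1206] [ 0.5085 -0.2734  0.118 ] [ 0.5739 -0.2073  0.1233]
```

View pics/w1.png

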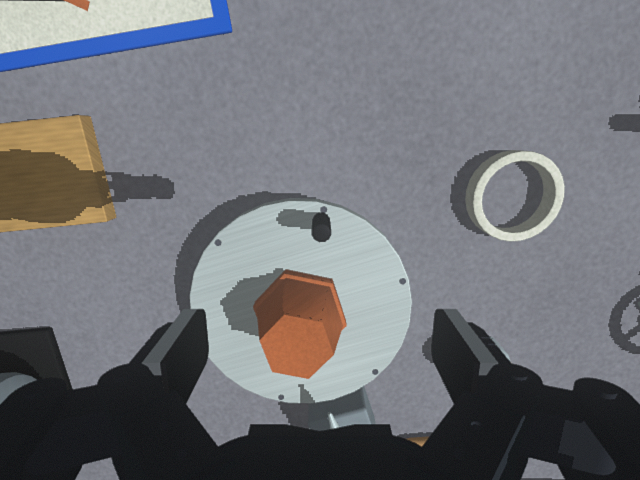

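The wrist view shows the platter whole, with the knob at (321,222) and the pot top near (300,345). The platter radius fits at 0.1199 and the knob radius at 0.1027, both as specified. I'll turn it now.

Run:
```python
from workcell import env, effector, eyes
from h import *
A=np.array([.5421,-.2398]); k=np.array([.4417,-.2182])-A; r=.102; ph=np.arctan2(k[1],k[0])
pos=lambda a,z:[*(A+r*np.array([np.cos(a),np.sin(a)])),z]
yaw=lambda a:a-np.pi/2
env.move_pose(pos(ph,.15),down(yaw(ph)))
print(env.movel(pos(ph,.064),rate=.15,f_stop=15), env.get_tcp_pos())
f0=env.get_ft_force(); effector.gripper_to(0.0,25); print('w',env.get_gripper_width(),env.get_ft_force()-f0,env.get_clock())
for i in range(1,7):
    a=ph+i*np.pi/18; env.movel(pos(a,.064),down(yaw(a)),rate=.1); print(env.get_ft_force())
env.pause(.2); effector.gripper_to(0.8); env.pause(.2)
env.movel(pos(a,.2),rate=.25)
print(env.get_clock(),env.get_ft_force())
# look again
env.move_pose([.43,-.22,.28],down(np.pi/2))
T=wristT(env,eyes); p,d=eyes.grab_frame("wrist"); cv2.imwrite("pics/w2.png",p[:,:,::-1])
P,C,u,v=cloud(p,d,eyes.calibration("wrist")["K"],T)
t=P[(P[:,2]>.0965)&(P[:,2]<.104)&(C.max(1)<70)&(np.hypot(*(P[:,:2]-pos(a,0)[:2]).T)<.04)]
q=(t.min(0)+t.max(0))/2; e=q[:2]-A; print(len(t),t.mean(0),q,'turned deg',np.degrees(np.arctan2(e[1],e[0])-ph)%360,np.hypot(*e),env.get_clock())
```

```text
False [ 0.4437 -0.2191  0.0656]
w 0.2006673388200954 [0.9729 0.0435 1.5651] 3.8583
[-0.1161  4.2647  4.5484]
[-1.6816  4.1854  5.5407]
[-1.4115  1.6121  6.0555]
[-0.5259 -2.0683  3.3806]
[ 1.0926 -3.03    2.5937]
[-2.1861 -1.2832  4.6881]
7.4417 [-0.5485 -0.2596 -1.2512]
255 [ 0.4711 -0.3139  0.0983] [ 0.4713 -0.3135  0.0987] turned deg 58.31639671260166 0.1022197992476613 8.4
```

The knob now sits one click on. I measured 58.3° of turn, which fits 60° given the start tolerance and measurement noise. Next is the valve.

Run:
```python
from workcell import env, effector, eyes
from h import *
env.move_pose([.5,.25,.30],down(np.pi/2))
T=wristT(env,eyes); p,d=eyes.grab_frame("wrist"); np.savez("w3.npz",p=p,d=d,T=T); cv2.imwrite("pics/w3.png",p[:,:,::-1])
P,C,u,v=cloud(p,d,eyes.calibration("wrist")["K"],T)
n=np.hypot(P[:,0]-.58,P[:,1]-.256)<.075
w=P[n&(abs(P[:,2]-.096)<.006)]; h=cv2.convexHull(w[:,:2].astype(np.float32))[:,0]; print('wheel',circ(h),circ(h,.051)); c=circ(h,.051)
for lo in(.14,.147):
  t=P[n&(P[:,2]>lo)&(P[:,2]<.158)&(C.max(1)<70)]; m=(t.min(0)+t.max(0))/2; print('crank',len(t),t.mean(0),m,t.min(0),t.max(0)); 
e=m[:2]-c; print('r',np.hypot(*e),np.degrees(np.arctan2(e[1],e[0])))
pi=P[n|(np.hypot(P[:,0]-.58,P[:,1]-.256)<.14)]; ci=C[n|(np.hypot(P[:,0]-.58,P[:,1]-.256)<.14)]
cu=pi[(ci[:,0]-ci[:,2]>50)&(pi[:,2]>.01)][:,:2]; print('pipe dir',np.degrees(np.arctan2(*np.linalg.svd(cu-cu.mean(0),full_matrices=False)[2][0][::-1])),cu.mean(0),env.get_clock())
```

```text
wheel [0.5787 0.2539 0.0502] [0.5789 0.254 ]
crank 364 [0.5879 0.2966 0.1483] [0.5894 0.2969 0.1457] [0.5805 0.2886 0.14  ] [0.5983 0.3051 0.1514]
crank 286 [0.5891 0.297  0.1496] [0.5897 0.297  0.1492] [0.5811 0.2888 0.147 ] [0.5983 0.3051 0.1514]
r 0.044328428494299355 75.95272455220909
pipe dir 45.463887889722095 [0.5595 0.242 ] 10.1833
```

View pics/w3.png

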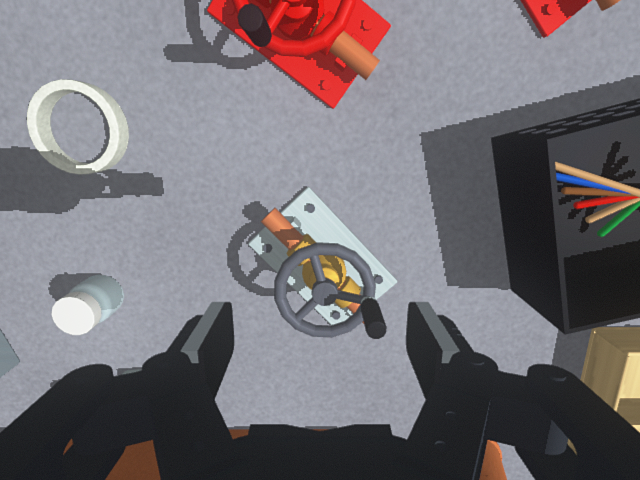

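The wrist view shows the grey handwheel hub at about (323,293) and the crank top at (375,320). The basket is well to the right and the red valve at the top is a decoy. I'll grip the crank and wind it clockwise, watching the radial and tangential force.

```bash
cat >> h.py <<'E'
A=np.array([.579,.254]); R=.0445; Z=.111
def wp(a,c=A): return [c[0]+R*np.cos(a),c[1]+R*np.sin(a),Z]
def rt(f,a): return np.array([f[0]*np.cos(a)+f[1]*np.sin(a),-f[0]*np.sin(a)+f[1]*np.cos(a),f[2]])
E
python3 - <<'E'
from workcell import env, effector, eyes
from h import *
a=np.radians(76); p=wp(a)
effector.gripper_to(1.0)
env.move_pose([p[0],p[1],.2],down(np.pi/2))
print(env.movel(p,rate=.15,f_stop=15),env.get_tcp_pos(),env.get_ft_force())
effector.gripper_to(0,50); print('w',env.get_gripper_width(),env.get_ft_force(),env.get_clock())
for i in range(4):
    a-=np.radians(15); s=env.movel(wp(a),rate=.1,f_stop=20); f=env.get_ft_force(); print(s,np.degrees(a),rt(f,a),np.array(env.get_tcp_pos())-wp(a),env.get_clock())
    if s or np.hypot(*f[:2])>40: break
E
```

```text
False [0.5905 0.2976 0.1133] [-0.4032  0.3982  0.2384]
w 0.19697594969135412 [-0.5326  0.1126  2.3902] 12.5
False 61.00000000000001 [-1.8783 -1.1738  4.2511] [ 0.0006 -0.0003  0.0003] 12.7667
False 46.000000000000014 [-1.0942 -1.3328  3.2664] [ 0.0006 -0.0004  0.0003] 13.0333
False 31.000000000000018 [-0.9014 -0.753   3.7911] [ 0.0005 -0.0004  0.0003] 13.3
False 16.000000000000018 [ 0.0127 -0.7628  3.6553] [ 0.0004 -0.0004  0.0003] 13.5667
```

Run:
```python
from workcell import env, effector, eyes
from h import *
a=np.radians(16); print(env.get_gripper_width())
while a>np.radians(-330):
    a-=np.radians(10); s=env.movel(wp(a),rate=.08,f_stop=18); f=env.get_ft_force(); t=np.array(env.get_tcp_pos()); e=t[:2]-A
    print(s,round(np.degrees(a)),rt(f,a),'ang',np.degrees(np.arctan2(e[1],e[0])),np.hypot(*e))
    if s or np.hypot(*f[:2])>35 or rt(f,a)[1]>12: break
print(env.get_clock(),env.get_gripper_width())
p,d=eyes.grab_frame("scene"); cv2.imwrite("pics/s2.png",cv2.resize(p[220:370,250:450,::-1],(800,600),interpolation=cv2.INTER_CUBIC))
```

```text
0.19588437751226315
False 6 [1.2414 0.1114 4.05  ] ang 5.84208147771875 0.04493568192714619
False -4 [1.8872 0.3253 3.2256] ang -4.296087947747935 0.04500868625471758
False -14 [ 3.0047 -0.312   4.8494] ang -14.458986738382663 0.045098451406873526
False -24 [3.4839 0.2046 4.3834] ang -24.533479303518636 0.04514911784129991
False -34 [ 4.8751 -0.0199  5.322 ] ang -34.477185101659586 0.04521989730855697
False -44 [4.6932 0.9115 5.1653] ang -44.453383076956754 0.045278512569389404
False -54 [ 5.0031 13.6634 -2.2483] ang -47.92124136504405 0.045264674341090494
15.3167 0.19304496770174595
```

View pics/s2.png

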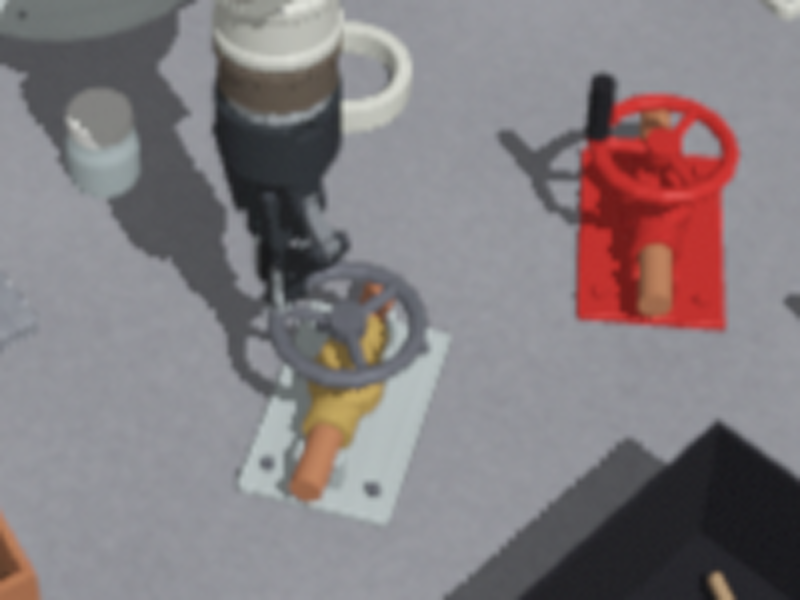

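The gripper is on the crank and the wheel is against the stop, with tangential force rising to 13.7 N at a TCP angle of -47.9°. That matches the closed direction perpendicular to the pipe (about -45°), so the wheel started about 2.1 rad open. Now I back off exactly 720°.

Run:
```python
from workcell import env, effector, eyes
from h import *
e=np.array(env.get_tcp_pos())[:2]-A; print(np.degrees(np.arctan2(e[1],e[0])),rt(env.get_ft_force(),np.radians(-47)))
a0=np.radians(-46.8); mx=0;n=0;prev=np.arctan2(e[1],e[0]);tot=0
for i in range(0,49):
    a=a0+np.radians(15)*i; env.movel(wp(a),rate=.08); f=env.get_ft_force(); r=rt(f,a)
    e=np.array(env.get_tcp_pos())[:2]-A; b=np.arctan2(e[1],e[0]); tot+=(b-prev+np.pi)%(2*np.pi)-np.pi; prev=b
    if i%4==0: print(i,np.degrees(a-a0),np.degrees(tot),r,round(env.get_gripper_width(),3))
    if np.linalg.norm(f)>35: print('ABORT',i,f); break
env.pause(.5)
print(np.degrees(tot),np.degrees(b),np.hypot(*e),env.get_clock(),env.get_gripper_width(),rt(env.get_ft_force(),a))
p,d=eyes.grab_frame("scene"); cv2.imwrite("pics/s3.png",cv2.resize(p[150:390,210:530,::-1],(800,600),interpolation=cv2.INTER_CUBIC))
```

```text
-47.9647177540152 [ 4.5219 13.8218 -1.7107]
0 0.0 2.317032281001169 [4.9391 2.9161 4.8674] 0.197
4 59.99999999999999 62.61031492241637 [3.2957 0.5594 5.0794] 0.195
8 119.99999999999999 123.38664489424055 [-1.2441 -0.2489  8.1895] 0.194
12 180.0 182.64033471883826 [-2.6732 -0.2446  7.6146] 0.191
16 239.99999999999997 241.0738755756293 [-1.8958  0.6673  6.7371] 0.196
20 299.99999999999994 299.71346709845614 [2.2661 0.4967 8.6702] 0.195
24 360.0 360.30876955925686 [4.2032 0.6352 6.0674] 0.19
28 420.0 422.1504061319744 [ 4.1681 -0.2206  5.3513] 0.198
32 479.99999999999994 483.406124907394 [0.851  0.9095 6.3937] 0.192
36 540.0 543.0674512045874 [-1.4868  0.8511  7.6645] 0.197
40 599.9999999999999 601.3417606008054 [-1.315   0.2262  6.5009] 0.198
44 660.0 659.6893846961789 [2.0391 0.3285 8.3996] 0.196
48 720.0 720.0018471795547 [ 4.4212 -0.4273  6.5102] 0.194
720.0018471795547 -47.96287057446073 0.04527032211427956 30.1167 0.19678121324410291 [4.4163 0.0021 6.8523]
```

View pics/s3.png

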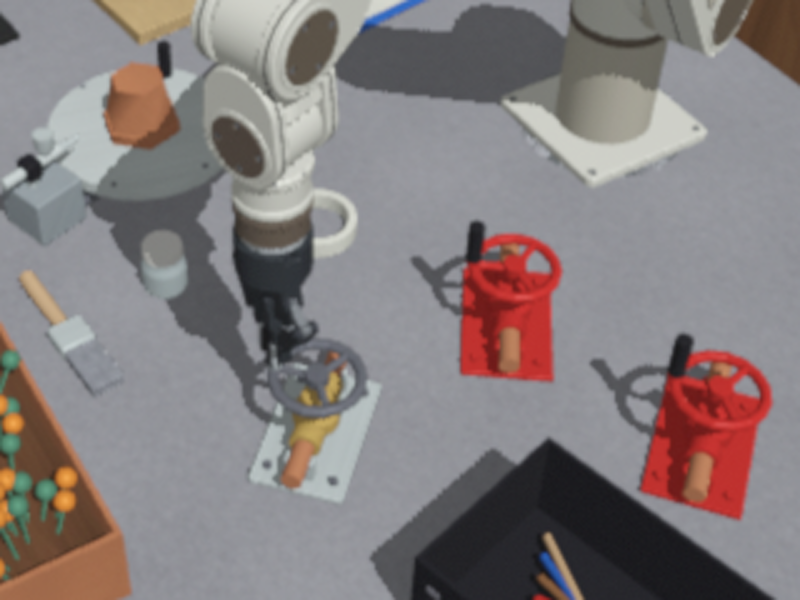

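Run:
```python
from workcell import env, job
print(env.get_qvel(),env.get_clock()); print(job.hand_in())
```

```text
[ 7.69155951e-04 -1.32475911e-03  9.71848678e-04 -1.31808974e-05
 -7.40430334e-04  2.52163252e-04] 30.1667
the job is handed in; nothing more can be done
None
```

The job is done and handed in at about 30 s of the 69 s allowed; the hand-in reported no verdict.

- **Turntable:** I gripped the knob, carried it one click anticlockwise and let go. The wrist camera measured 58.3° of turn. That agrees with 60° within the start tolerance (0.03 rad) and about 1° of measuring error. It shows the next click but not to better than about 2°.
- **Closing the valve:** I wound the grey valve's crank clockwise about 2.1 rad. It met a hard stop with 13.8 N at the handle, in the closed direction I expected from the pipe.
- **Backing off:** I turned it back anticlockwise. The gripper measured 720.0° of travel from the pressed position. Pressing on the stop may have flexed the grip, so the wheel itself could be 1–2° short of two full turns. I did not correct for that.
- **At the end:** The crank was still gripped (gripper opening 0.197) and the arm was essentially at rest. The sideways force on the handle was about 4 N, and about 7 N upwards. The last scene picture showed nothing else visibly displaced, but I only looked at it and did not measure.

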